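Set the bedside night light and click its shade home

ROBOT

A 6-joint arm with a two-finger parallel gripper is mounted at the origin on the work surface. World frame = base frame: x ahead of the robot, y to its left, z up, the work surface at z = 0. Lengths are in m, angles in rad, forces in N, time in s.
With the tool pointing down it reaches from about 0.375 to 0.825 m from the base axis. Payload 5.5 kg.
Tool frame: the origin (TCP) lies at the very end of the fingers, on their centre line; the grasp point (between the pads) lies 19 mm behind it; z points along the fingers, y is the line along which they close (so a half turn about z gives the same grasp; the last joint's range is limited). The gripper opens to 85 mm and grips with 20 to 120 N. Pads are 22 mm wide; open, the fingers measure 114 mm over their backs; the gripper's body (76 mm by 85 mm) begins 54 mm behind the grasp point. The pads swing forward as they close: fully open they stand 13 mm farther back than shut.
Start: joints at [-1.277, 0.314, -0.047, 1.21, 0, 1.571], TCP at [0.174, -0.574, 0.231] pointing down, gripper open.
Joint ranges: [-2.67, 2.67], [-0.69, 1.73], [-1.03, 1.25], [-2.08, 2.16], [-1.42, 1.45], [-3.14, 3.14]. Speed limits (rad/s): [2.39, 2.39, 3.01, 3.14, 3.14, 3.14].

INTERFACE

Orientations are given as a unit quaternion [w, x, y, z].
In Python, from cell import * gives the robot as it stands. Calls block until the motion is done:
- goto(position, orientation): joint-space move of the TCP to a pose.
- servo_line(position, rate=0.15, frame=None, max_force=None): straight line of the TCP; frame=None keeps the orientation; rate is the mean speed in m/s. With max_force (N) it stops when the force on the tool has changed by that much, and returns True; else False.
- move_j(angles): joint-space move.
- gripper_open() and grab(): open the fingers fully, or close them until they stop; the grip force is fixed at half the most.
- dwell(seconds).
- solve_ik(position, orientation): joint angles nearest the present ones, or None.
- sense(): the state.
- camera(name): name is "scene" or "side" or "wrist"; returns the picture (384x512x3 uint8, red, green, blue); there is no depth.
- calibration(name): a dict with "mtx" (3x3 intrinsics, pixels), "k1" (the pictures are not rectified: a ray, as slopes to the right and down, at radius r is drawn at 1 + k1 r^2 times it, then the intrinsics apply), "world_from_camera" (4x4, takes a point from camera to world coordinates); the wrist camera has in their place "tool_from_camera" (4x4, takes a point from camera to tool coordinates, whose origin is the TCP and whose axes are the flange's). Camera axes: x right, y down, z forward; pixel columns grow to the right and rows downward; lengths in m; the calibration is good to about 2 mm. A picture is of the moment at which its call begins: read the wrist's pose just before it. calibration takes no time and is no camera call.
A pose or a line that the arm cannot do raises PlanningError and nothing moves.
- finish_job(): hands the job in; it is judged then, once.
The state is a dict: "t": time; "qpos": joint angles; "joint_velocities": joint speeds; "joint_efforts": joint torques, N m; "ee_pos": TCP position; "tcp_rot": TCP orientation; "force": force on the tool from outside, world axes, zero at the start; "moment": the same for the moment, N m; "gripper_width": finger opening in m; "grasp_force": force on a finger pad.
Only numpy, scipy, OpenCV 4.12 (cv2) and the standard library are available. Lean on these libraries where they do the work, as an engineer would, in place of code of your own. Each camera call takes 0.05 s, during which the arm holds its last target. There are 200 camera calls.

TASK

Get the bedside night light ready for the night: first turn its dial clockwise so that the pointer clicks in at the green dot, then fit the white shade upright over the light's yellow stud and press it straight down until it snaps and sits fully home on the base. Do not let go or ease off after the click: finish with the gripper still pressing the shade down firmly, the dial still at the green dot. Leave the amber shade, the vase and the mug where they stand.

Things in the scene. Friction and masses are not known exactly. Their poses are not given: they have to be found in the camera images.
- lamp: Night light housing, fixed to the table: a white block with pale wooden top, 100 x 210 mm (own x, y), 36 mm high. Origin: centre of its underside, z up. In its own frame the yellow stud stands at y = -55 mm and the dial at y = +55 mm, both at x = 0.
- seat (a point): Centre of the stud's foot, on the housing's top, 36 mm above the table; axes as the housing's. The white shade's origin comes here when fully home. The stud is 18 mm thick, 26 mm tall, its top 7 mm tapering to 12 mm; four sprung steel balls (the snap catch), centred 11 mm above the foot, stick out to 26 mm across.
- dial (a joint): Dial angle in rad, 0 to 2.1, growing clockwise seen from above. Four click positions, 0, 0.7, 1.4, 2.1, each marked by a dot; the green dot is 1.4. It starts at or between the first two. Let go within 0.2 rad of a click position, it springs into it. Turning over a click takes up to about 0.1 N m.
- dial_grip (a point): Point on the dial's vertical axis at grip height, 60 mm above the table. The grip is a black bar 40 mm long, 11 mm thick, standing 8 to 32 mm above the housing top (44 to 68 mm above the table) on a grey disc 42 mm across. Turns with the dial: x along the bar towards the end with the white pointer line, z up.
- green_dot (a point): The green dot (16 mm across; the other three are black, 10 mm) on the housing top, 34 mm from the dial's axis: the pointer end must point at it.
- shade: White shade: loose rigid cap, open side down on the table, 48 mm in diameter, 46 mm tall (side straight up to 36 mm), 60 g. Origin: centre of underside, z up. Underside: 21 mm hole in a 5 mm lip, wider hollow above for the stud; any yaw fits. The lip meets the catch 15 mm above the seat; about 10 N pushes it over, then it drops to the seat and stops hard: go on pressing, 6 to 20 N.
- amber_shade: Another shade of the same shape in amber orange, not wanted; it stands on the table. Origin: centre of its underside. The two shades may have changed places.
- vase: Small green glass vase, 88 mm in diameter and 70 mm tall, with pink tulips up to 175 mm high. Origin: centre of its underside.
- mug: Blue mug, 76 mm in diameter, 85 mm tall, handle on its own +y side. Origin: centre of its underside.
Things that resemble listed ones, but are neither listed nor needed, are in the scene too. Several things have the shape of the shade; the one meant has the colours described above.

How it is judged:
On the way, in this order (a step that is already met when the one before it is completed fails the run):
1. the dial is clicked in at the green dot, before the shade is on the stud (value of joint dial between 1.27 and 1.53 rad and velocity of joint dial between -0.1 and 0.1 rad/s and distance between shade and seat above 0.03 m), for 0.2 s.
2. the white shade has snapped down over the catch (z of shade in the frame of seat below 0.0015 m and horizontal distance between shade and seat below 0.004 m), for 0.1 s.
At the end, for the whole second after the job is handed in: Dial within 0.13 rad of the green click position (1.4); white shade clicked home: underside within 1.5 mm of the seat, centred within 4 mm, upright within 0.1 rad; through the last second the fingers still touch it (over 2 N) and it is pressed on the housing with over 3 N, not moving (all of step 2 and value of joint dial between 1.27 and 1.53 rad and z of shade in the frame of seat above -0.003 m and angle between shade's own z axis and vertical below 0.1 rad and contact force between shade and lamp above 3 N and contact force between the fingers and shade above 2 N and linear speed of shade below 0.02 m/s); the arm keeps its last pose, push and grip.
It fails at once if the amber shade is shifted more than 20 mm or tipped (distance of amber_shade from where it was at the start of the episode above 0.02 m or angle between amber_shade's own z axis and vertical above 0.3 rad).
It fails at once if the vase is shifted more than 20 mm or tipped (distance of vase from where it was at the start of the episode above 0.02 m or angle between vase's own z axis and vertical above 0.3 rad).
It fails at once if the mug is shifted more than 20 mm or tipped (distance of mug from where it was at the start of the episode above 0.02 m or angle between mug's own z axis and vertical above 0.3 rad).
It also fails if it takes over 56 s, if anything falls off the work surface, if the arm or the gripper's body presses on something with over 40 N, if the wrist force passes 120 N, or if a joint passes its speed limit or range.

## Working session

There is one attempt and no reset: what is moved stays moved. The work goes in short steps, each a Python script; the robot and the scene stay as the last script left them, time stands still between calls to the robot, and variables do not carry over. Pictures are saved under pics/ and viewed, at most 10 in all, crops included, and the job is handed in when it is done.

```bash
mkdir -p pics
cat > h.py <<'E'
from cell import *
import numpy as np, cv2
from scipy.spatial.transform import Rotation as R
def snap(name,fn):
    s=sense(); im=camera(name); cv2.imwrite('pics/'+fn,cv2.cvtColor(im,cv2.COLOR_RGB2BGR)); return s,im
def ray(name,px,s=None):
    c=calibration(name); K=np.array(c['mtx'],float); k=c['k1']
    u=cv2.undistortPoints(np.array([[px]],float),K,np.array([k,0,0,0,0.]))[0,0]
    if name=='wrist':
        T=np.eye(4); q=s['tcp_rot']; T[:3,:3]=R.from_quat([q[1],q[2],q[3],q[0]]).as_matrix(); T[:3,3]=s['ee_pos']
        T=T@np.array(c['tool_from_camera'])
    else: T=np.array(c['world_from_camera'])
    return T[:3,3],T[:3,:3]@np.array([u[0],u[1],1])
def atz(name,px,z,s=None):
    o,d=ray(name,px,s); return o+d*(z-o[2])/d[2]
def down(a):  # tool down, closing axis y at world yaw a
    # tool y = (cos a, sin a,0), z down, x = y x z
    y=np.array([np.cos(a),np.sin(a),0]); z=np.array([0,0,-1.]); x=np.cross(y,z)
    q=R.from_matrix(np.c_[x,y,z]).as_quat(); return [float(v) for v in (q[3],q[0],q[1],q[2])]
E
python3 - <<'E'
from h import *
for n in('scene','side'):
    snap(n,n+'0.png'); print(np.round(np.array(calibration(n)['world_from_camera']),3))
s=sense(); print(s); print(calibration('wrist'))
E
```

```text
[[ 0.786  0.505 -0.357  0.936]
 [ 0.619 -0.629  0.471 -0.445]
 [ 0.013 -0.591 -0.807  0.921]
 [ 0.     0.     0.     1.   ]]
[[ 0.951 -0.155  0.268  0.357]
 [-0.309 -0.527  0.792 -0.663]
 [ 0.019 -0.836 -0.549  0.536]
 [ 0.     0.     0.     1.   ]]
{'t': 0.1, 'qpos': array([-1.27700386e+00,  3.14171228e-01, -4.79641124e-02,  1.21021483e+00,
       -3.45140855e-05,  1.57080835e+00]), 'joint_velocities': array([-2.20959646e-03, -1.06561425e-03,  5.29022009e-04,  1.50581692e-03,
       -1.42303920e-03,  2.75806992e-05]), 'joint_efforts': array([ 4.16283729e-04, -5.40767884e+01,  3.40540695e+01,  1.12830484e-02,
       -5.71620762e-05,  1.37342920e-05]), 'ee_pos': array([ 0.17358892, -0.57379669,  0.23051781]), 'tcp_rot': array([-7.66028701e-04,  9.89230715e-01,  1.46362527e-01, -1.30792804e-04]), 'force': array([ 0.00639262,  0.40315371, -0.34988857]), 'moment': array([0.00588129, 0.0420335 , 0.04710549]), 'grasp_force': 0.0, 'gripper_width': 0.08524955475778576}
{'mtx': array([[321.15138292,   0.        , 251.91033619],
       [  0.        , 321.15138292, 195.03687287],
       [  0.        ,   0.        ,   1.        ]]), 'k1': -0.0008538461359244081, 'tool_from_camera': array([[ 7.80372272e-04, -9.60016915e-01, -2.79940912e-01,
         7.03246452e-02],
       [ 9.99999278e-01,  4.93237470e-04,  1.09614344e-03,
        -3.59767424e-04],
       [-9.14238895e-04, -2.79941565e-01,  9.60016606e-01,
        -1.41374862e-01],
       [ 0.00000000e+00,  0.00000000e+00,  0.00000000e+00,
         1.00000000e+00]])}
```

View pics/scene0.png

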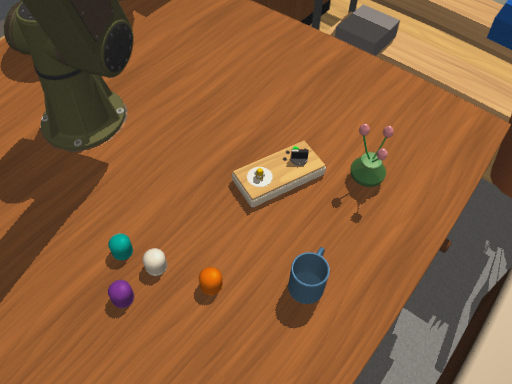

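View pics/side0.png

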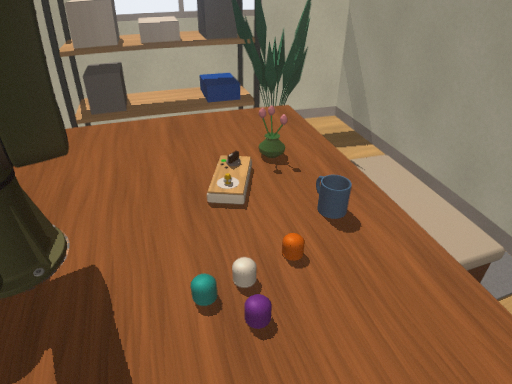

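The scene view shows the lamp with its stud at about (260,173) and its dial at (298,154). The white shade is at (154,262), with teal at (120,246) and purple at (121,293) beside it. Amber is at (210,280). I'll compute rough positions and take wrist views above the lamp and the shade.

Run:
```python
from h import *
P={}
for n,px,z in[('stud',(260,174),.045),('dial',(299,155),.06),('white',(154,262),.025),('teal',(120,247),.025),('purple',(121,293),.025),('amber',(210,280),.025),('mug',(308,285),.03),('vase',(368,172),.03)]:
    P[n]=atz('scene',px,z); print(n,P[n].round(3))
d=P['dial']-P['stud']; a=np.arctan2(d[1],d[0]); print('axis yaw',a)
m=(P['dial']+P['stud'])/2
# choose yaw so wrist cam view; camera sits at tool +x .07, looks tilted back
for b in (np.pi/2,-np.pi/2,):
    print(solve_ik([m[0]-.02,m[1],.27],down(b)))
q=down(np.pi/2+np.arctan2(m[1],m[0]))
print(solve_ik([m[0],m[1],.25],q))
w=P['white']; th=np.arctan2(w[1],w[0])
for k in(1,-1): print(solve_ik([w[0],w[1],.25],down(th+k*np.pi/2)))
print(sense()['t'])
```

```text
stud [0.524 0.116 0.045]
dial [0.568 0.21  0.06 ]
white [ 0.486 -0.197  0.025]
teal [ 0.403 -0.218  0.025]
purple [ 0.484 -0.291  0.025]
amber [ 0.605 -0.154  0.025]
mug [ 0.77 -0.04  0.03]
vase [0.716 0.295 0.03 ]
axis yaw 1.1342718961155893
[ 0.3009482   0.20819996 -0.09678006  1.2658163   0.          0.3009482 ]
[ 0.3009482   0.20819996 -0.09678006  1.2658163   0.         -2.84064445]
[ 0.2905491   0.25037524 -0.08853818  1.23188291  0.          0.        ]
[-0.38504655  0.16374373 -0.19626829  1.21078431  0.          0.        ]
[-0.38504655  0.16374373 -0.19626829  1.21078431  0.         -3.14159265]
0.1
```

Run:
```python
from h import *
import json
for n,p in (('w',[.475,-.19,.22]),('l',[.535,.16,.22])):
    goto(p,down(np.pi/2+np.arctan2(p[1],p[0]))); dwell(.3)
    s,im=snap('wrist',n+'1.png')
    json.dump({k:np.array(s[k]).tolist() for k in('ee_pos','tcp_rot')},open(n+'1.json','w')); print(s['t'])
    cv2.imwrite('pics/%s1b.png'%n,cv2.resize(cv2.imread('pics/%s1.png'%n),(768,576),interpolation=cv2.INTER_CUBIC))
```

```text
2.175
3.8583
```

View pics/w1b.png

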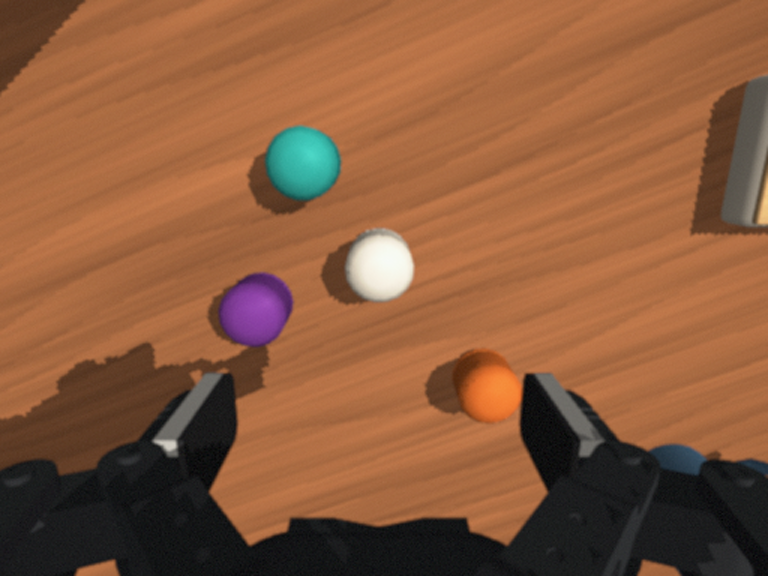

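View pics/l1b.png

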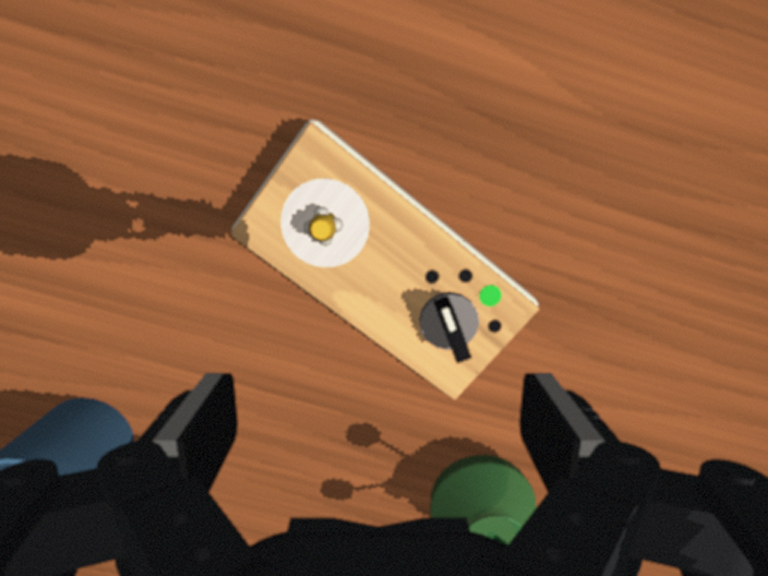

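The wrist view shows the white shade's top at (380,265) in the enlarged picture, with teal, purple and amber around it. In the lamp view the stud disc is at (325,223) and the dial disc at (449,321). The bar runs from (442,299) to (461,360) with its pointer end up. The dots are at (432,277), (465,276), green (490,295) and (494,326).

```bash
python3 - <<'E'
from h import *
import json
def W(f,p,z):
    s=json.load(open(f+'1.json')); return atz('wrist',(np.array(p)+.5)*2/3-.5,z,s)
g=lambda p,z=.036:W('l',p,z)[:2]
disc=g((325,223)); stop=g((321.5,229),.062); dd=g((449,321),.042)
print('seat',disc,stop,'dialdisc',dd)
C=np.array([g(p) for p in((315,122),(539,304),(456,398),(234,234))]);print('corners',C.round(4),'ctr',C.mean(0)); e=C[1]-C[0]; e2=C[2]-C[3]; print('len',np.linalg.norm(e),np.linalg.norm(e2),[np.arctan2(v[1],v[0]) for v in(e,e2,dd-disc)])
D=np.array([g(p) for p in((432,277),(465,276),(490,295),(494,326))])
# circle centre r=.034 by least squares
from scipy.optimize import least_squares
c=least_squares(lambda c:np.linalg.norm(D-c,axis=1)-.034,dd).x; print('dialctr dots',c)
print('dot ang',[np.arctan2(*(x-c)[::-1]).round(3) for x in D])
a,b=g((441.5,299),.068),g((461,360),.068); print('bar',(a+b)/2,np.linalg.norm(a-b),np.arctan2(*(a-b)[::-1]))
for n,p in(('white',(380,264)),('teal',(303,163)),('purple',(256,310)),('amber',(487,388))): print(n,W('w',p,.03).round(4), W('w',p,.04).round(4))
print('t',sense()['t'])
E
python3 - <<'E'
import sys; sys.path.insert(0,'.')
import cv2
im=cv2.imread('pics/l1.png')[165:280,140:380]
cv2.imwrite('pics/lc.png',cv2.resize(im,None,fx=3.3,fy=3.3,interpolation=cv2.INTER_CUBIC))
im=cv2.imread('pics/w1.png')[80:290,140:360]
cv2.imwrite('pics/wc.png',cv2.resize(im,None,fx=2.8,fy=2.8,interpolation=cv2.INTER_CUBIC))
E
```

```text
seat [0.5205473  0.11747605] [0.52039283 0.11804749] dialdisc [0.5612328  0.21907917]
corners [[0.4601 0.0949]
 [0.5327 0.2776]
 [0.6197 0.2456]
 [0.5455 0.0601]] ctr [0.53948066 0.16953861]
len 0.19657620787630592 0.1998550797399541 [np.float64(1.1925158576074824), np.float64(1.1903684284951088), np.float64(1.1899144711952783)]
dialctr dots [0.56228032 0.21947128]
dot ang [np.float64(-2.478), np.float64(3.113), np.float64(2.427), np.float64(1.717)]
bar [0.55891062 0.21610107] 0.04466592420312907 -2.521567659014835
white [ 0.4789 -0.1905  0.03  ] [ 0.4768 -0.1897  0.04  ]
teal [ 0.396  -0.2126  0.03  ] [ 0.3964 -0.2111  0.04  ]
purple [ 0.4772 -0.2866  0.03  ] [ 0.4751 -0.2829  0.04  ]
amber [ 0.5989 -0.1507  0.03  ] [ 0.5932 -0.1511  0.04  ]
t 3.9083
```

The dial is at click 0, so the pointer needs to turn 1.4 rad clockwise. I'll grip the bar now.

Run:
```python
from h import *
c=[.5612,.2190]; a0=-2.48-np.pi/2+2*np.pi
goto([*c,.12],down(a0)); 
print(servo_line([*c,.048],rate=.08,max_force=8)); f0=sense(); print(f0['ee_pos'],f0['force'])
grab(); dwell(.2); s=sense(); print(s['t'],s['qpos'].round(2),s['ee_pos'],s['force'],s['moment'],s['gripper_width'],s['grasp_force'])
snap('wrist','d.png')
```

```text
False
[0.56167936 0.21920846 0.04851976] [ 0.41349206 -0.3889333   0.09751629]
6.3833 [ 0.37  0.45 -0.29  0.83 -0.   -0.29] [0.56152549 0.21865513 0.04830017] [-0.52768067 -3.5164867   3.33490004] [-0.74306444 -0.01418671  0.0099155 ] 0.009389770257661053 61.841018199920654
```

View pics/d.png

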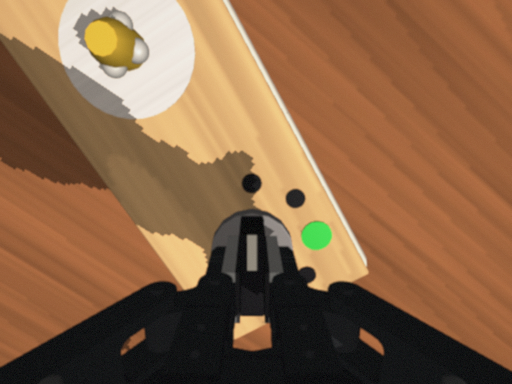

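The bar is held between the pads with the pointer at dot 0, and the lateral force is small. Next I'll turn it clockwise in steps.

Run:
```python
from h import *
c=[.5614,.2189]; a0=-2.48+1.5*np.pi
for k in np.linspace(0,1.43,6)[1:]:
    goto([*c,.048],down(a0-k)); s=sense(); print(round(k,2),s['t'],s['force'].round(1),s['moment'].round(2),s['qpos'][5].round(2))
goto([*c,.048],down(a0-1.4)); dwell(.2); gripper_open(); dwell(.2)
servo_line([*c,.13],rate=.15)
snap('wrist','d2.png'); print(sense()['t'])
```

```text
0.29 6.8083 [-0.1 -2.8  5.4] [-0.52  0.16  0.07] -0.0
0.57 7.1833 [-0.7 -1.8  5.6] [-0.16  0.23 -0.07] 0.28
0.86 7.5583 [-1.4  1.   5.5] [0.21 0.26 0.05] 0.56
1.14 7.9333 [-1.1  5.1  5.6] [ 1.    0.27 -0.04] 0.85
1.43 8.3083 [-0.4  5.9  3.5] [1.27 0.13 0.09] 1.14
10.425
```

View pics/d2.png

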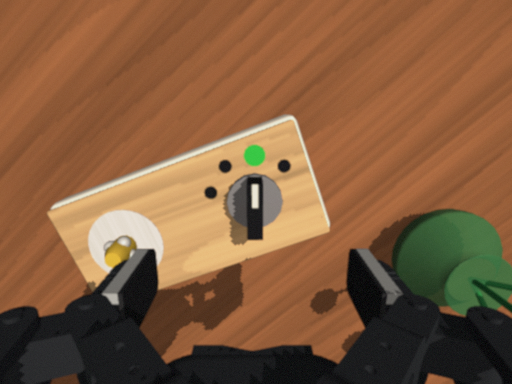

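The pointer sits at the green dot at (254,155). For the shade, I'll hover above it, fit the silhouette and refine xy from two views.

```bash
cat > fit.py <<'E'
from h import *
import json
from scipy.optimize import least_squares
def proj(P,s):
    c=calibration('wrist'); q=s['tcp_rot']; T=np.eye(4); T[:3,:3]=R.from_quat([q[1],q[2],q[3],q[0]]).as_matrix(); T[:3,3]=s['ee_pos']
    M=np.linalg.inv(T@np.array(c['tool_from_camera']))
    return cv2.projectPoints(P,cv2.Rodrigues(M[:3,:3])[0],M[:3,3],np.array(c['mtx'],float),np.array([c['k1'],0,0,0,0.]))[0][:,0]
t=np.linspace(0,2*np.pi,40,endpoint=False)
PR=np.vstack([np.c_[r*np.cos(t),r*np.sin(t),0*t+z] for r,z in((.024,0),(.024,.036),(.0215,.041),(.014,.0455))])
def fit(im,s,x0,z0=0.):
    hsv=cv2.cvtColor(im,cv2.COLOR_RGB2HSV); m=((hsv[...,1]<60)&(hsv[...,2]>110)).astype(np.uint8)
    p=proj(np.array([[*x0,z0+.025]]),s)[0]
    n,l,st,ct=cv2.connectedComponentsWithStats(m); ok=[i for i in range(1,n) if st[i,4]>150]
    i=min(ok,key=lambda i:np.hypot(*(ct[i]-p))); x,y,w,h,A=st[i]
    def res(c):
        q=proj(PR+[c[0],c[1],z0],s); h_=cv2.convexHull(q.astype(np.float32)); M=cv2.moments(h_); return [M['m10']/M['m00']-ct[i][0],M['m01']/M['m00']-ct[i][1]]
    r=least_squares(res,x0,x_scale=.01,diff_step=1e-2); ha=cv2.contourArea(cv2.convexHull(proj(PR+[*r.x,z0],s).astype(np.float32)))
    return r.x,A,ha
E
python3 - <<'E'
from fit import *
im=cv2.cvtColor(cv2.imread('pics/w1.png'),cv2.COLOR_BGR2RGB); x0,A,h=fit(im,json.load(open('w1.json')),[.4785,-.19]); print(x0,A,h)
c=[.5614,.2189]; servo_line([*c,.2],rate=.25)
for z in(.15,):
    goto([x0[0],x0[1],z],down(2.27)); dwell(.3)
    s,im=snap('wrist','s.png'); x,A,h=fit(im,s,x0); print(z,x,A,h,s['t'])
E
```

```text
[ 0.48127931 -0.19280617] 1683 1812.4462627103785
0.15 [ 0.4815456  -0.19173888] 2562 2867.246140419622 13.05
```

View pics/s.png

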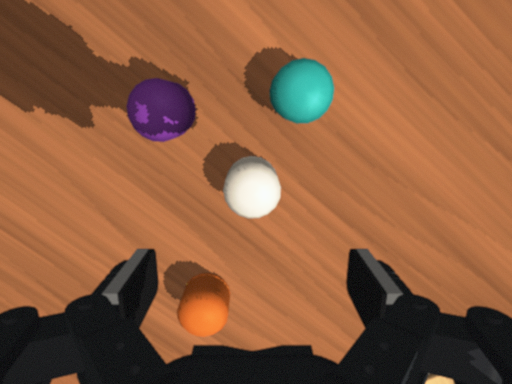

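Run:
```python
from fit import *
c=[.4809,-.1924]
goto([*c,.10],down(2.27)); print(servo_line([*c,.009],rate=.08,max_force=8),sense()['ee_pos'])
grab(); dwell(.2); s=sense(); print(s['t'],s['ee_pos'],s['force'].round(1),s['gripper_width'],s['grasp_force'])
servo_line([*c,.12],rate=.15); dwell(.2)
s,im=snap('wrist','g.png'); print(s['ee_pos'],s['gripper_width'],s['t'])
z0=s['ee_pos'][2]-.009; x,A,h=fit(im,s,c,z0); print(x,A,h)
q=proj(PR+[s['ee_pos'][0],s['ee_pos'][1],z0],s)
big=cv2.resize(cv2.imread('pics/g.png')[150:384,130:380],None,fx=2.5,fy=2.5)
for u,v in q: cv2.circle(big,(int((u-130)*2.5),int((v-150)*2.5)),1,(0,0,255),-1)
cv2.imwrite('pics/gb.png',big)
```

```text
False [ 0.48139871 -0.19259185  0.00950413]
15.3583 [ 0.48119433 -0.19251553  0.00977813] [-0.8  0.2  6.4] 0.046487516305780775 61.16508060833439
[ 0.48010446 -0.19207188  0.11890002] 0.046902799400724914 16.45
[ 0.4789034  -0.19225258] 11151 12471.487225861172
```

View pics/gb.png

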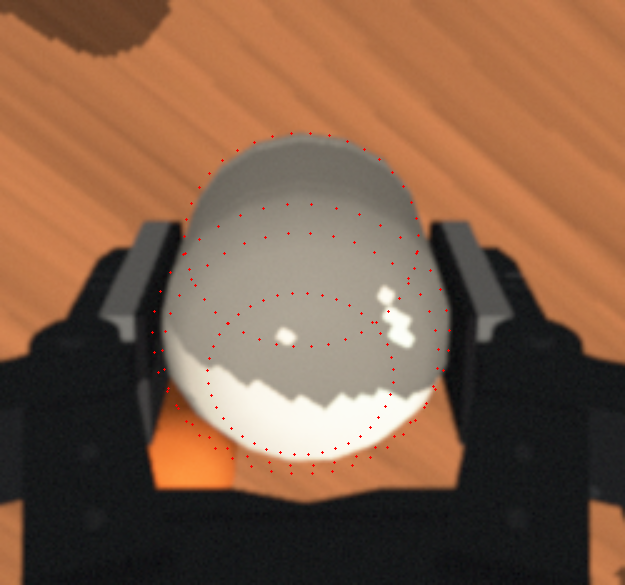

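The shade is held upright and centred within about 1 mm; the model outline matches. I'll move over the stud and make a guarded descent.

Run:
```python
from h import *
c=np.array([.5205,.1173])
servo_line([.4809,-.1924,.14],rate=.15)
goto([*c,.14],down(2.27)); dwell(.2); e=sense()['ee_pos'][:2]-c; print(e)
k=c-e
servo_line([*k,.08],rate=.12); dwell(.1); s=sense(); f0=s['force'];print(s['ee_pos'],f0.round(1),s['t'])
print(servo_line([*k,.063],rate=.03,max_force=6)); s=sense(); print(s['ee_pos'],(s['force']-f0).round(1),s['moment'].round(2),s['gripper_width'],s['t'])
snap('side','p.png'); im=cv2.imread('pics/p.png')[120:230,170:300]; cv2.imwrite('pics/pb.png',cv2.resize(im,None,fx=4.5,fy=4.5,interpolation=cv2.INTER_CUBIC))
```

```text
[ 0.00020637 -0.00119056]
[0.52116724 0.11863713 0.08096946] [-0.9  0.3 -0.4] 18.925
False
[0.52030507 0.11835191 0.06290091] [ 2.1 -0.7 -1.2] [-0.19 -0.13 -0.02] 0.04678701091085322 19.6417
```

View pics/pb.png

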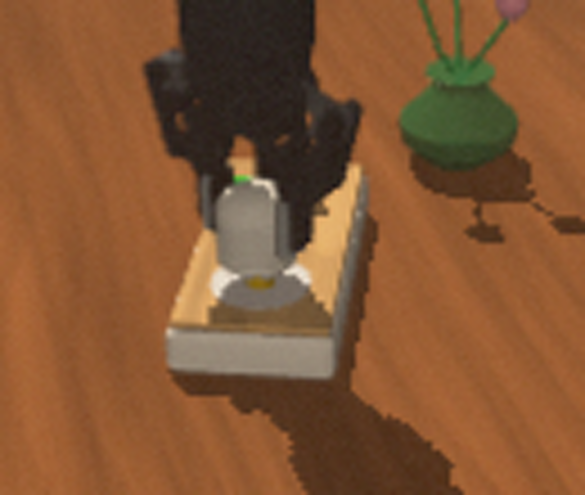

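The shade has entered the stud with only light side contact (about 2 N). Now I'll press it over the catch.

Run:
```python
from h import *
s=sense(); c=[.5205,.1178]
for z in (.058,.054,.050,.0465):
    r=servo_line([*c,z],rate=.03,max_force=28); s=sense(); print(z,r,s['ee_pos'].round(4),s['force'].round(1),s['moment'].round(2),round(s['gripper_width'],4),round(s['t'],2))
    if r: break
```

```text
0.058 False [0.5211 0.1177 0.0584] [ 0.8 -1.5  3.7] [-0.41 -0.2   0.02] 0.0466 20.01
0.054 False [0.5204 0.1175 0.0537] [ 2.2 -2.6 -2. ] [-0.46 -0.48  0.01] 0.0468 20.29
0.05 False [0.52   0.1177 0.0489] [ 4.2 -1.7 -9.8] [-0.23 -0.8  -0.03] 0.0465 20.57
0.0465 False [0.5202 0.118  0.0465] [-0.6 -0.3 -0.7] [-0.02 -0.   -0.03] 0.0467 20.84
```

It's over the catch. I'll press on to the hard stop.

Run:
```python
from h import *
c=[.5202,.118]
r=servo_line([*c,.040],rate=.02,max_force=14)
for i in range(4):
    s=sense(); print(r,s['ee_pos'].round(4),s['force'].round(1),s['moment'].round(2),round(s['gripper_width'],4),round(s['t'],2)); dwell(.4)
```

```text
True [0.5205 0.1181 0.0458] [-1.2 -0.5  5.3] [-0.06  0.22  0.01] 0.0464 21.06
True [0.5204 0.1181 0.0458] [-0.6  0.4  6.1] [-0.06  0.12 -0.  ] 0.0467 21.46
True [0.5205 0.1181 0.0458] [-1.5  0.4  6.2] [-0.11  0.1  -0.03] 0.0463 21.86
True [0.5205 0.1181 0.0458] [-1.  -0.5  6.2] [-0.04  0.17  0.02] 0.0465 22.26
```

Run:
```python
from h import *
for i in range(8):
    s=sense(); 
    if s['force'][2]>10.5: break
    r=servo_line([.5205,.1181,.0454-.0003*i],rate=.01); dwell(.3); s=sense(); print(r,s['ee_pos'].round(4),s['force'].round(1),round(s['t'],2))
dwell(.6); print(sense()['force'].round(1),sense()['ee_pos'])
snap('wrist','f.png'); snap('side','f2.png')
a=cv2.resize(cv2.imread('pics/f2.png')[120:230,170:300],None,fx=2.8,fy=2.8)
b=cv2.imread('pics/f.png')[:,70:470]; a=cv2.copyMakeBorder(a,0,b.shape[0]-a.shape[0],0,0,0); cv2.imwrite('pics/fb.png',np.hstack([a,b]))
```

```text
False [0.5207 0.1184 0.0458] [-1.   0.9  5.2] 23.21
False [0.5208 0.1184 0.0458] [-1.9  1.   7.4] 23.76
False [0.5208 0.1184 0.0458] [-3.1  0.3 11.3] 24.31
[-2.8 -0.3 10.6] [0.52074057 0.11839364 0.04577196]
```

View pics/fb.png

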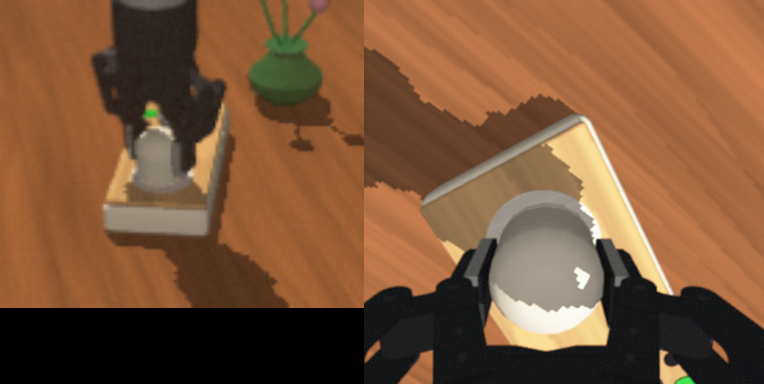

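The shade is upright on the base. The TCP height puts its underside at about 36 mm, and it is pressed with about 10.6 N against the hard stop. Handing in.

```bash
python3 -c "
from cell import *
print(finish_job())"
```

```text
the job is handed in; nothing more can be done
None
```

I turned the dial to the green dot, snapped the white shade home, and handed the job in with the gripper still pressing it down at about 10.6 N; no verdict was returned.

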